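Turn over the status flags of the two drug vials

TASK

The stand on the worktop has three bays, each holding one container with a hinged flag in front of it. Push the flag of each of the two drug vials up and right over its pivot, so that it lies flat on its container's side with its ring face up; leave the flag of the specimen pot as it is. Only push the flags, never pinch one, and do not pick up, shift or tip the containers or the things lying round the stand.

Things in the scene. Friction and masses are not known exactly. Their poses are not given: they have to be found in the camera images.
- stand: Fixed grey metal stand with three bays side by side. Origin on the worktop straight below the middle of the hinge axis, which runs along y 70 mm above the worktop; x to the robot's left and partly ahead (x axis at 1.0 to 1.7 rad from the robot's), z up. Bays at y = +80, 0, -80 mm, containers about x = +102 mm. Base plate 6 mm thick, x -50 to +135 mm. Posts 8 mm wide, 77 mm high at y +-40, +-117. 6 mm rest bars for the flags at x +-20 mm.
- flag_near (a joint): Hinge of the near flag (stand y = +80 mm): white plate 52 mm wide, 4 mm thick, reaching 72 mm from the hinge axis. 0 = flat, pointing along stand -x (robot's right), bars up (start); 1.57 = upright; 3.14 = flat towards the container, ring up. No spring or catch; 55 g; falls back below 1.57, falls over by itself beyond 1.7.
- flag_near_edge (a point): Middle of the free edge of the near flag, at half thickness; 72 mm from the hinge axis, 70 mm above the worktop at the start. The edge overhangs the base plate by 22 mm, so there is 65 mm of clear space under it; keep fingertips under a flag over 30 mm from the hinge axis, clear of the rest bar. Each face has a panel 52 x 42 mm, 1.3 mm proud: one with two grey bars, one with a grey ring.
- flag_middle (a joint): Hinge of the middle flag (stand y = 0 mm): white plate 52 mm wide, 4 mm thick, reaching 72 mm from the hinge axis. 0 = flat, pointing along stand -x (robot's right), bars up (start); 1.57 = upright; 3.14 = flat towards the container, ring up. No spring or catch; 55 g; falls back below 1.57, falls over by itself beyond 1.7.
- flag_middle_edge (a point): Middle of the free edge of the middle flag, at half thickness; 72 mm from the hinge axis, 70 mm above the worktop at the start. The edge overhangs the base plate by 22 mm, so there is 65 mm of clear space under it; keep fingertips under a flag over 30 mm from the hinge axis, clear of the rest bar. Each face has a panel 52 x 42 mm, 1.3 mm proud: one with two grey bars, one with a grey ring.
- flag_far (a joint): Hinge of the far flag (stand y = -80 mm): white plate 52 mm wide, 4 mm thick, reaching 72 mm from the hinge axis. 0 = flat, pointing along stand -x (robot's right), bars up (start); 1.57 = upright; 3.14 = flat towards the container, ring up. No spring or catch; 55 g; falls back below 1.57, falls over by itself beyond 1.7.
- flag_far_edge (a point): Middle of the free edge of the far flag, at half thickness; 72 mm from the hinge axis, 70 mm above the worktop at the start. The edge overhangs the base plate by 22 mm, so there is 65 mm of clear space under it; keep fingertips under a flag over 30 mm from the hinge axis, clear of the rest bar. Each face has a panel 52 x 42 mm, 1.3 mm proud: one with two grey bars, one with a grey ring.
- vial_a: Drug vial, glass, 25 mm diameter, 52 mm high with a cap, the other vial is alike; stands loose in one of the bays. Origin at the centre of its underside, z up.
- vial_b: Drug vial, glass, 25 mm diameter, 52 mm high with a cap, the other vial is alike; stands loose in one of the bays. Origin at the centre of its underside, z up.
- specimen_pot: White lidded specimen pot, 47 mm diameter, 60 mm high; stands loose in one of the bays. Origin at the centre of its underside, z up.
- tape_skin: Bystander: roll of tape, 54 mm, 12 mm high, lying beyond the containers. Origin at the centre of its underside.
- airway_green: Bystander: curved plastic airway, 66 x 76 x 12 mm, lying on the flags' side of the stand. Origin at the centre of its underside.
- forceps: Bystander: steel forceps, 132 mm long, 7 mm high, lying on the worktop just off the flags' free edges. Origin at the centre of its underside.
- laryngoscope_1: Bystander: folded laryngoscope with black handle, 63 x 126 x 27 mm, lying on the flags' side of the stand. Origin at the centre of its underside.
- needle_box: Bystander: small carton, 40 x 75 x 26 mm, on the flags' side of the stand. Origin at the centre of its underside.

How it is judged:
By the outcome, as a careful person would: the job done as asked, in the order asked, and still so for the second after the job is handed in, with the robot touching nothing.
It also fails if it takes over 45 s, if anything falls off the work surface, if the arm or the gripper's body presses on something with over 40 N, if the wrist force passes 120 N, or if a joint passes its speed limit or range.

ROBOT

A 6-joint arm with a two-finger parallel gripper is mounted at the origin on a cart in front of the work surface, level with it; the furniture and walls round the work are solid. World frame = base frame: x ahead of the robot, y to its left, z up, the work surface at z = 0. Lengths are in m, angles in rad, forces in N, time in s.
With the tool pointing down it reaches from about 0.25 to 0.8 m from the base axis. Payload 3.9 kg.
Tool frame: the origin (TCP) lies between the finger pads; the fingertips stand 11 mm ahead of it and the grasp point (between the pads) lies 8 mm behind it (env.nose_length is the distance from the TCP to the fingertips, in m); z points along the fingers, y is the line along which they close (so a half turn about z gives the same grasp; the last joint's range is limited). The gripper opens to 85 mm and grips with 20 to 120 N. Pads are 22 mm wide; open, the fingers measure 114 mm over their backs; the gripper's body (76 mm by 85 mm) begins 54 mm behind the grasp point. The pads swing forward as they close: fully open they stand 13 mm farther back than shut.
Start: joints at [-1.184, 0.26, -0.138, 1.173, 0, 1.571], TCP at [0.198, -0.486, 0.242] pointing down, gripper open.
Joint ranges: [-2.78, 2.78], [-0.83, 1.72], [-1.28, 1.37], [-1.9, 2.12], [-1.57, 1.48], [-3.14, 3.14]. Speed limits (rad/s): [2.57, 2.57, 3.14, 3.14, 3.14, 3.14].

INTERFACE

Orientations are given as a unit quaternion [x, y, z, w].
In Python, from plant import env gives the robot as it stands. The module is installed in compiled form; this text tells all that it offers.
- The arm moves only by the tool carry_out, never from a script. Its argument "motion" is text: rows parted by semicolons, each of 5 numbers parted by spaces: the shift along the tool's x, y, z in m, then the turn about the tool's z in rad, then the finger opening in m, from 0 to 0.0854. In form: dx dy dz turn fingers; .... A call has 1 to 8 rows; each row is the pose to reach, as a shift and turn from the pose commanded when the call began, along the tool's axes at that moment; what a row does not reach only later rows make up. A row lasts 1/8 s, in which the tool goes at most 62.5 mm and 10.7 degrees, less where a joint would pass 70% of its speed; a pose out of reach is approached as far as the arm can. A call with a gripper value outside its range is refused whole. The fingers move at their own pace and stop on an object; "newtons" is the grip in N (left out, the last holds). Time passes only in rows, so rows that repeat a pose let the fingers close. It gives the time, the measured TCP pose, the force, the opening and the grip force at its end, in the units of the state.
- env.read_state(): the state, without advancing time (a new reading comes with each control period).
- env.capture(name): name is "side" or "top" or "wrist"; returns a dict with "image" (420x560x3 uint8, red, green, blue), "vertical_fov" (degrees; the focal length in pixels is half the picture's height over the tangent of half this angle, whatever the lens; pixels are square), "cx", "cy" (the principal point, pixels), "extrinsics" (4x4, takes a point from world to camera coordinates). Camera axes: x right, y down, z forward; pixel columns grow to the right and rows downward; lengths in m; the calibration is good to about 2 mm. A picture is of the moment at which its call begins. There is no depth.
- env.hand_in(): hands the job in; it is judged then, once.
The state is a dict: "t": time; "joint_positions": joint angles; "joint_vel": joint speeds; "joint_efforts": joint torques, N m; "eef_pos": TCP position; "orientation": TCP orientation; "ft_force": force on the tool from outside, world axes, zero at the start; "wrist_torque": the same for the moment, N m; "opening": finger opening in m; "grasp_force": force on a finger pad.
Only numpy, scipy, OpenCV 4.12 (cv2) and the standard library are available. Lean on these libraries where they do the work, as an engineer would, in place of code of your own. Each camera call takes 0.05 s, during which the arm holds its last target. There are 200 camera calls.

## Working session

There is one attempt and no reset: what is moved stays moved. The work goes in short steps, Python scripts to look and compute and a tool call to move; the robot and the scene stay as the last step left them, time stands still between calls to the robot, and variables do not carry over. Pictures are saved under pics/ and viewed, at most 10 in all, crops included, and the job is handed in when it is done.

Besides the shell and the picture viewer there is one more tool, called after "Call:" by a JSON object that holds its "method" and its "body", one argument or row to a line. carry_out: Moves the arm, as the interface text tells. Its arguments: {"type":"object","properties":{"motion":{"type":"string"},"newtons":{"type":"number"}},"required":["motion"]}

```bash
mkdir -p pics
python3 - <<'E'
from plant import env
import cv2,numpy as np
s=env.read_state();print({k:np.round(v,3).tolist() for k,v in s.items()}, env.nose_length)
for n in("top","side"):
    c=env.capture(n);cv2.imwrite(f"pics/{n}0.png",c["image"][:,:,::-1]);print(n,c["vertical_fov"],c["cx"],c["cy"],np.round(c["extrinsics"],4).tolist())
    np.savez(f"{n}0.npz",**c)
E
```

```text
{'t': 0.0, 'joint_positions': [-1.184, 0.261, -0.139, 1.173, 0.0, 1.571], 'joint_vel': [0.001, 0.0, -0.001, 0.001, -0.001, 0.001], 'joint_efforts': [-0.0, -40.568, 25.392, 0.019, -0.0, 0.0], 'eef_pos': [0.198, -0.486, 0.241], 'orientation': [0.981, 0.192, -0.0, -0.001], 'ft_force': [-0.84, 0.819, -0.183], 'wrist_torque': [0.027, 0.003, -0.07], 'grasp_force': 0.0, 'opening': 0.085} 0.011
top 48.533484569615936 275.8730495520267 218.9986781346925 [[-0.0275, -0.9995, -0.0151, -0.0089], [-0.9925, 0.0291, -0.1185, 0.5286], [0.1189, 0.0117, -0.9928, 1.0522], [0.0, 0.0, 0.0, 1.0]]
side 51.60908514579564 273.66548348695295 210.73378987146953 [[-0.8411, -0.5402, -0.0248, 0.4222], [-0.2526, 0.433, -0.8653, 0.2162], [0.4782, -0.7216, -0.5007, 0.6107], [0.0, 0.0, 0.0, 1.0]]
```

View pics/top0.png

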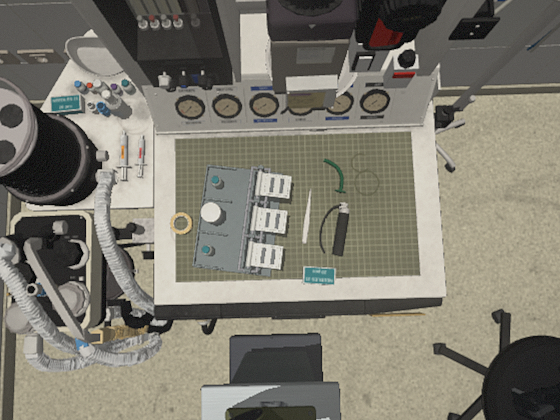

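View pics/side0.png

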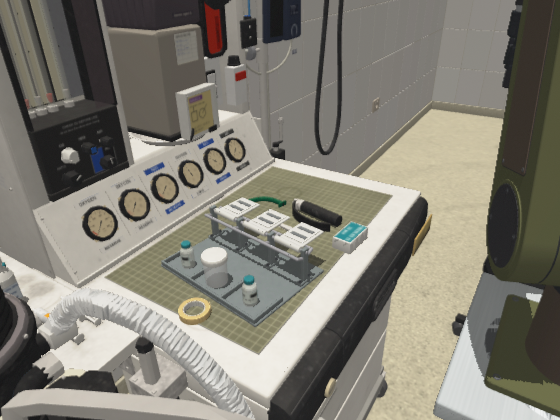

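The top view shows vials (teal caps) at (217,181) and (207,251) and the pot at (211,212), so the middle flag stays. Flags are at about (276,186), (269,221) and (266,257), with the forceps at (307,215).

```bash
cat > h.py <<'E'
import numpy as np
def ray(c,uv):
    f=210/np.tan(np.radians(c["vertical_fov"])/2);E=c["extrinsics"]
    d=np.array([(uv[0]-c["cx"])/f,(uv[1]-c["cy"])/f,1.]);R=E[:3,:3]
    return -R.T@E[:3,3],R.T@d
def plane(c,uv,z):
    o,d=ray(c,uv);return o+d*(z-o[2])/d[2]
def proj(c,p):
    f=210/np.tan(np.radians(c["vertical_fov"])/2);q=c["extrinsics"][:3,:3]@p+c["extrinsics"][:3,3]
    return np.array([c["cx"]+f*q[0]/q[2],c["cy"]+f*q[1]/q[2]])
E
python3 - <<'E'
import cv2,numpy as np
from h import *
c=dict(np.load("top0.npz"));im=c["image"]
print
hsv=cv2.cvtColor(im,cv2.COLOR_RGB2HSV)
m=((hsv[...,2]>185)&(hsv[...,1]<40)).astype(np.uint8)
m[:, :245]=0;m[:,298:]=0;m[:165]=0;m[275:]=0
m=cv2.morphologyEx(m,cv2.MORPH_CLOSE,np.ones((5,5)))
n,l,st,ce=cv2.connectedComponentsWithStats(m)
for i in range(1,n):
    if st[i,4]<150: continue
    pts=cv2.findContours((l==i).astype(np.uint8),0,2)[0][0]
    w=np.array([plane(c,p,.072)[:2] for p in pts[:,0].astype(float)],np.float32)
    r=cv2.minAreaRect(w*1000);print(st[i],ce[i],np.round(r[0]),np.round(r[1]),r[2],np.round(cv2.boxPoints(r)).tolist())
cr=cv2.resize(im[155:285,185:355],None,fx=4.6,fy=4.6,interpolation=2);cv2.imwrite("pics/c0.png",cr[:,:,::-1])
E
```

```text
[256 171  35  27 728] [272.99725275 184.74862637] [602. -21.] [74. 54.] 80.68558502197266 [[570.0, -53.0], [622.0, -61.0], [634.0, 12.0], [582.0, 20.0]]
[251 206  36  27 753] [268.60956175 219.69189907] [522.  -8.] [75. 55.] 81.62049865722656 [[490.0, -41.0], [544.0, -49.0], [555.0, 25.0], [501.0, 33.0]]
[246 241  37  28 778] [264.03984576 255.14652956] [444.   4.] [75. 54.] 80.67555236816406 [[411.0, -29.0], [464.0, -38.0], [476.0, 36.0], [423.0, 45.0]]
```

View pics/c0.png

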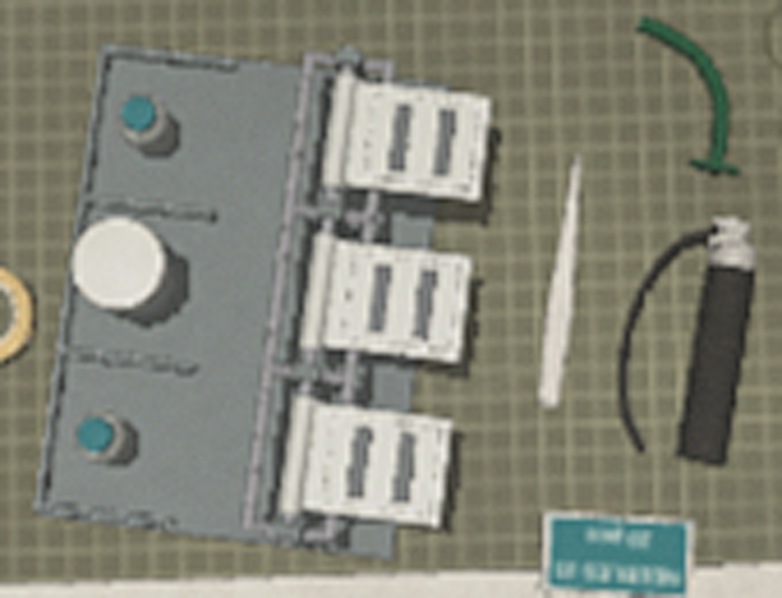

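Call:
{"method": "carry_out", "body": {
  "motion": "0.046 -0.037 0 -0.128 0; 0.093 -0.074 0 -0.256 0; 0.139 -0.11 0 -0.384 0; 0.186 -0.147 0.01 -0.512 0; 0.232 -0.184 0.03 -0.64 0; 0.279 -0.221 0.05 -0.768 0; 0.325 -0.258 0.07 -0.896 0; 0.371 -0.295 0.09 -1.025 0",
  "newtons": 20
}}

```text
t: 1.1
eef_pos: [0.4308, -0.0714, 0.1517]
orientation: [0.76, 0.65, -0.0, 0.0]
ft_force: [0.1, -0.1, -0.0]
opening: -0.0002
grasp_force: 0.0
```

Call:
{"method": "carry_out", "body": {
  "motion": "0 0 0.045 0 0; 0 0 0.088 0 0; 0.02 0 0.088 0 0; 0.02 0 0.088 0 0"
}}

```text
t: 1.6
eef_pos: [0.4328, -0.0528, 0.0636]
orientation: [0.76, 0.649, -0.001, -0.001]
ft_force: [-0.1, -0.4, -0.2]
opening: 0.0001
grasp_force: 0.0
```

```bash
cat > look.py <<'E'
import sys,cv2,numpy as np
from plant import env
s=env.read_state();print({k:np.round(s[k],4).tolist() for k in("t","eef_pos","orientation","ft_force")})
a,b=env.capture("top")["image"],env.capture("side")["image"]
L=cv2.resize(a[150:290,185:315],None,fx=3,fy=3,interpolation=2);R=cv2.resize(b[170:310,170:310],None,fx=3,fy=3,interpolation=2)
cv2.imwrite(sys.argv[1],np.hstack([L,R[:,:400]])[:,:,::-1])
E
python3 look.py pics/a1.png
```

```text
{'t': 1.6, 'eef_pos': [0.4328, -0.0528, 0.0636], 'orientation': [0.7604, 0.6494, -0.0007, -0.0007], 'ft_force': [-0.0579, -0.4276, -0.218]}
```

View pics/a1.png

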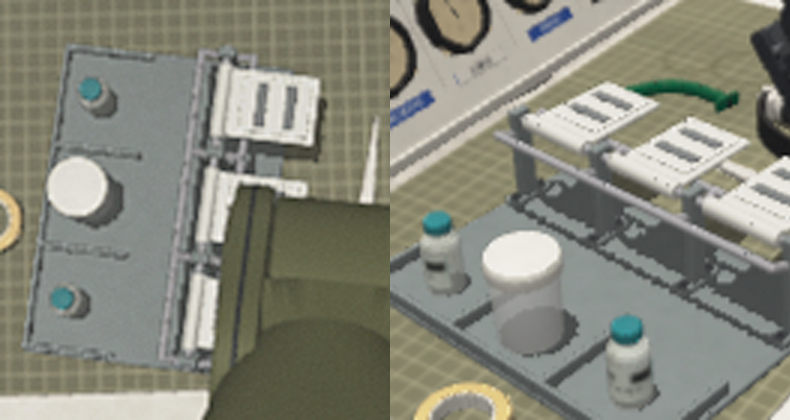

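The arm hides the near flag from above, but the gripper stands just short of its free edge; I'll feel for contact.

Call:
{"method": "carry_out", "body": {
  "motion": "0.006 0 0 0 0; 0.008 0 0 0 0; 0.01 0 0 0 0; 0.01 0 0 0 0"
}}

```text
t: 2.2
eef_pos: [0.435, -0.0464, 0.0649]
orientation: [0.762, 0.648, -0.002, 0.003]
ft_force: [-1.5, -8.3, 2.5]
opening: 0.0004
grasp_force: 4.6
```

Call:
{"method": "carry_out", "body": {
  "motion": "0.001 0 -0.005 0 0; 0.002 0 -0.01 0 0; 0.003 0 -0.015 0 0; 0.004 0 -0.02 0 0"
}}

```text
t: 2.7
eef_pos: [0.4355, -0.0437, 0.085]
orientation: [0.762, 0.648, -0.003, 0.004]
ft_force: [-2.0, -12.2, 2.4]
opening: -0.0002
grasp_force: 6.1
```

```bash
cat > look2.py <<'E'
import sys,cv2,numpy as np
from plant import env
b=env.capture("side")["image"];w=env.capture("wrist")["image"]
R=cv2.resize(b[180:300,190:340],(500,400),interpolation=2)
cv2.imwrite(sys.argv[1],np.hstack([R,cv2.resize(w,(300,400))])[:,:,::-1])
E
python3 look2.py pics/a2.png
```

```text
(no output)
```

View pics/a2.png

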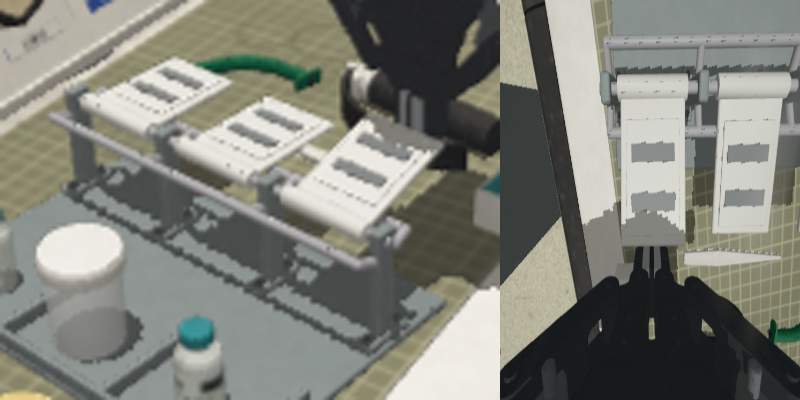

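The near flag is visibly tilted, lifted by its free edge at the fingers. I'll continue along the arc.

Call:
{"method": "carry_out", "body": {
  "motion": "0.002 0 -0.005 0 0; 0.004 0 -0.01 0 0; 0.007 0 -0.015 0 0; 0.01 0 -0.02 0 0; 0.014 0 -0.025 0 0; 0.018 0 -0.03 0 0; 0.024 0 -0.035 0 0; 0.03 0 -0.04 0 0"
}}

```text
t: 3.8
eef_pos: [0.4404, -0.0094, 0.1246]
orientation: [0.761, 0.649, 0.0, -0.0]
ft_force: [-0.5, -0.4, -0.3]
opening: -0.0002
grasp_force: 0.1
```

Call:
{"method": "carry_out", "body": {
  "motion": "0.007 0 -0.004 0 0; 0.014 0 -0.007 0 0; 0.021 0 -0.01 0 0; 0.028 0 -0.012 0 0; 0.035 0 -0.013 0 0; 0.042 0 -0.013 0 0; 0.05 0 -0.013 0 0; 0.058 0 -0.013 0 0"
}}

```text
t: 4.8
eef_pos: [0.4496, 0.0478, 0.1373]
orientation: [0.761, 0.649, -0.0, -0.0]
ft_force: [-0.1, 0.6, -0.5]
opening: -0.0003
grasp_force: 0.0
```

```bash
python3 look2.py pics/a3.png
```

```text
(no output)
```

View pics/a3.png

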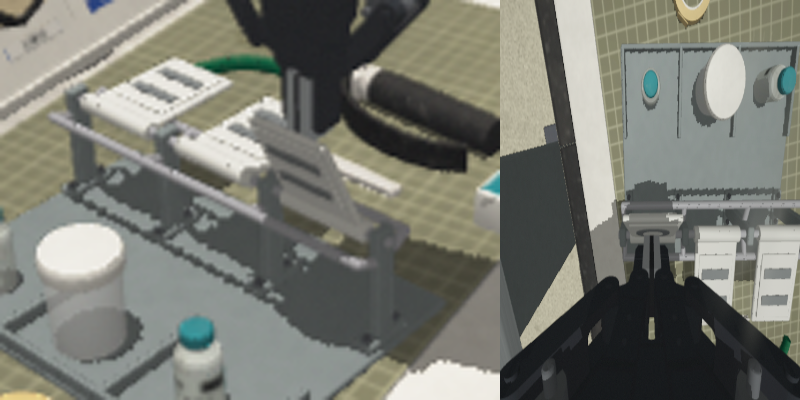

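The near flag stands past upright, leaning toward its vial. A little further, then back off.

Call:
{"method": "carry_out", "body": {
  "motion": "0.01 0 0 0 0; 0.02 0 0 0 0; 0.02 0 0 0 0; 0.0 0 0 0 0; -0.05 0 -0.02 0 0; -0.1 0 -0.02 0 0; -0.12 0 -0.02 0 0"
}}

```text
t: 5.78
eef_pos: [0.4301, -0.0734, 0.1577]
orientation: [0.762, 0.648, -0.0, 0.0]
ft_force: [0.1, 0.6, -0.1]
opening: -0.0001
grasp_force: 0.0
```

```bash
python3 - <<'E'
from plant import env
import numpy as np
s=env.read_state();x=np.array([.157,.988]);y=np.array([.988,-.157])
e=np.array([.596,-.057])
d=e-.040*x-s["eef_pos"][:2];print(s["eef_pos"],d@x,d@y)
E
python3 look.py pics/a4.png
```

```text
[ 0.43010457 -0.07340372  0.15770606] 0.002220742230525315 0.16132929663166282
{'t': 5.775, 'eef_pos': [0.4301, -0.0734, 0.1577], 'orientation': [0.7619, 0.6477, -0.0001, 0.0004], 'ft_force': [0.0596, 0.5944, -0.1208]}
```

View pics/a4.png

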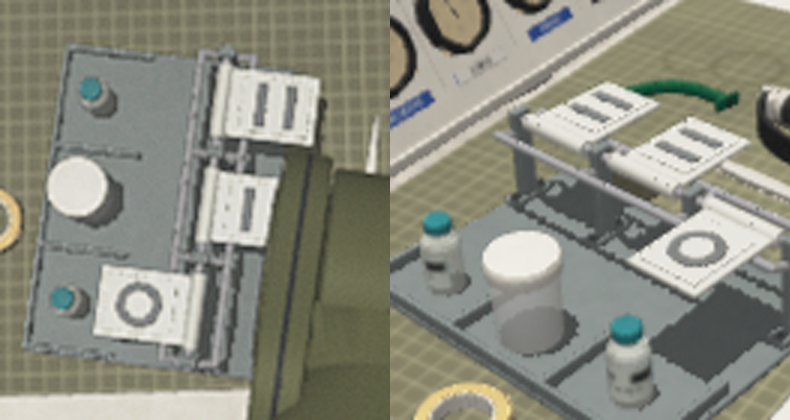

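The near flag lies flat with its ring up, and the vial is undisturbed. Now the far flag, same way.

Call:
{"method": "carry_out", "body": {
  "motion": "-0.01 0.05 0 0 0; -0.01 0.1 0 0 0; 0 0.15 0 0 0; 0.002 0.161 0 0 0; 0.002 0.161 0.05 0 0; 0.002 0.161 0.094 0 0; 0.02 0.161 0.094 0 0; 0.02 0.161 0.094 0 0"
}}

```text
t: 6.88
eef_pos: [0.5933, -0.0751, 0.0647]
orientation: [0.76, 0.65, 0.001, 0.0]
ft_force: [0.0, 0.1, 0.7]
opening: -0.0001
grasp_force: 0.0
```

Call:
{"method": "carry_out", "body": {
  "motion": "0.006 0 0 0 0; 0.009 0 0 0 0; 0.012 0 0 0 0; 0.012 0 0 0 0"
}}

```text
t: 7.38
eef_pos: [0.5953, -0.0707, 0.0657]
orientation: [0.762, 0.647, -0.003, 0.005]
ft_force: [-2.8, -14.5, 3.2]
opening: 0.0002
grasp_force: 7.4
```

Call:
{"method": "carry_out", "body": {
  "motion": "0 0 -0.005 0 0; 0.001 0 -0.01 0 0; 0.002 0 -0.015 0 0; 0.003 0 -0.02 0 0"
}}

```text
t: 7.88
eef_pos: [0.5958, -0.068, 0.0859]
orientation: [0.762, 0.647, -0.003, 0.005]
ft_force: [-2.1, -15.1, 3.5]
opening: 0.0004
grasp_force: 7.3
```

```bash
python3 look2.py pics/a5.png
```

```text
(no output)
```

View pics/a5.png

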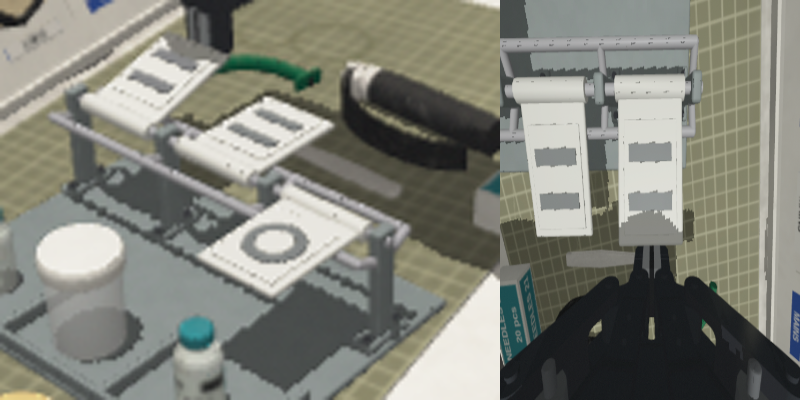

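The far flag is tilted up on the fingers, so I'll repeat the same arc.

Call:
{"method": "carry_out", "body": {
  "motion": "0.002 0 -0.005 0 0; 0.004 0 -0.01 0 0; 0.007 0 -0.015 0 0; 0.01 0 -0.02 0 0; 0.014 0 -0.025 0 0; 0.018 0 -0.03 0 0; 0.024 0 -0.035 0 0; 0.03 0 -0.04 0 0"
}}

```text
t: 8.98
eef_pos: [0.6001, -0.0317, 0.1241]
orientation: [0.761, 0.649, 0.001, -0.0]
ft_force: [0.2, -0.7, -0.3]
opening: -0.0002
grasp_force: 0.1
```

Call:
{"method": "carry_out", "body": {
  "motion": "0.007 0 -0.004 0 0; 0.014 0 -0.007 0 0; 0.021 0 -0.01 0 0; 0.028 0 -0.012 0 0; 0.035 0 -0.013 0 0; 0.042 0 -0.013 0 0; 0.05 0 -0.013 0 0; 0.058 0 -0.013 0 0"
}}

```text
t: 9.98
eef_pos: [0.609, 0.0252, 0.1363]
orientation: [0.761, 0.649, -0.0, -0.0]
ft_force: [-0.1, 0.1, 0.6]
opening: -0.0
grasp_force: 0.0
```

Call:
{"method": "carry_out", "body": {
  "motion": "0.01 0 0 0 0; 0.02 0 0 0 0; 0.02 0 0 0 0; 0.0 0 0 0 0; -0.05 0 -0.02 0 0; -0.1 0 -0.04 0 0; -0.15 0 -0.06 0 0; -0.2 0 -0.08 0 0"
}}

```text
t: 10.98
eef_pos: [0.576, -0.1758, 0.2171]
orientation: [0.761, 0.648, -0.0, 0.0]
ft_force: [-0.7, -0.3, 0.0]
opening: -0.0001
grasp_force: 0.0
```

```bash
python3 look.py pics/a6.png
```

```text
{'t': 10.975, 'eef_pos': [0.576, -0.1758, 0.2171], 'orientation': [0.7615, 0.6482, -0.0003, 0.0002], 'ft_force': [-0.7415, -0.2662, 0.0314]}
```

View pics/a6.png

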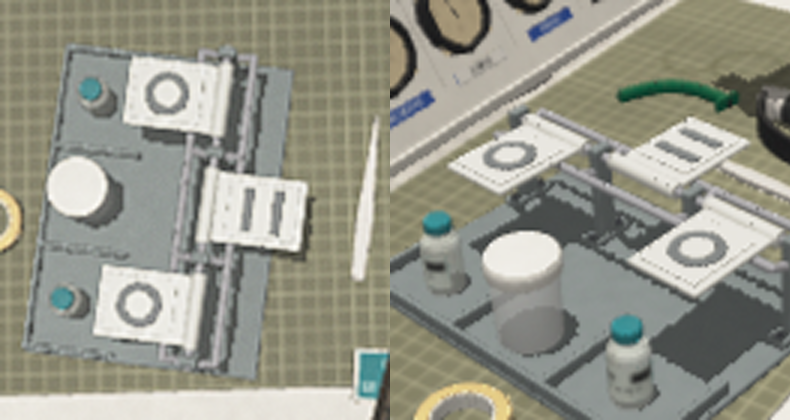

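Both vial flags lie flat with the ring up, the middle one is unchanged, and the containers are undisturbed.

```bash
python3 -c "
from plant import env
print(env.hand_in())"
```

```text
the job is handed in; nothing more can be done
None
```

Both vial flags (near and far) were pushed over and lie flat with the ring face up, the specimen pot's flag was left as it was, and the job was handed in at about 11 s on the robot's clock.

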